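Scrap a broken bracket in a chest with a folding lid stay

TASK

Raise the lid of the scrap chest until its folding stay locks and holds it up by itself, and put the broken bracket (the one with only one ear) inside the chest. Then unlock the stay by pushing its knee back through the straight, so that the lid lifts slightly and the stay folds, and leave the chest fully shut; do not disturb the two good brackets.

Things in the scene. Friction and masses are not known exactly. Their poses are not given: they have to be found in the camera images.
- chest: Grey sheet-steel scrap chest, fixed to the bench: 200 (x, depth) x 220 (y, width) x 95 mm high, walls and floor 4 mm. Origin: centre of its underside; own x points from the front (handle side, towards the robot) to the hinged far side, y to the left, z up. Steel folding stay on the outside of its right (-y) wall.
- lid (a joint): Angle of the chest's lid (rad): 0 shut, opens upward about a level hinge along the far rim; about 1.26 when the stay is locked, at most about 1.30 (stay straight). The lid weighs 0.65 kg, its hinge is damped: when let go with the stay unlocked, below about 1.15, it sinks shut by itself in about 2 s.
- lid_hinge (a point): Point on the lid's hinge axis, at mid-width: 100 mm behind the chest's centre (+x of the chest), 98 mm above its underside. The axis runs along the chest's y.
- lid_handle (a point): Middle of the lid's pull: a level round steel bar 10 mm thick and 100 mm long, along the chest's y, in the plane of the lid (a 6 mm plate), 45 mm in front of the lid's front edge (40 mm clear gap) and 245 mm from the hinge axis. It can be pinched from above across the bar and turns freely between the fingers. Its axes turn with the lid and equal the chest's when shut.
- knee (a joint): Stay's knee (rad): 0 folded (lid shut), 2.50 arms straight, 2.85 at its stop: past straight, locked. A spring snaps it to the lock once the lid is raised above about 1.25 (best 1.28) and let go. To unlock, push the knee towards the chest's +x, away from the robot, 3 to 6 N: the lid first rises 0.04 rad; once the knee is some 35 mm on and 20 mm down (below 1.75 rad) the lid sinks and the stay folds by itself.
- knee_bar (a point): Push bar of the stay's knee: a level round steel bar 14 mm thick that sticks out sideways (chest's -y) from the knee, from 114 to 185 mm from the chest's middle plane; this point is on its axis, 155 mm from that plane. Each stay arm is about 80 mm between pivots, a flat 14 mm bar lying 114 to 124 mm from the middle plane. Locked, the bar is about 125 mm above the bench and some 80 mm in front of the hinge axis; folded, about 73 mm above the bench.
- reject_c (a point): Broken aluminium bracket, the thing to scrap (0.12 kg): a block 28 (x) x 32 (y) x 32 mm high, with one foot (8 mm thick, 32 mm wide) on its +x side only that ends in an upright ear 26 mm high, 46 mm from the block's middle; the other foot and ear are missing. Lies flat. The point is the centre of the block, half-way up (16 mm above its underside). Grasp it across y, 32 mm.
- good1_c (a point): Good aluminium bracket, to be left alone: the same block with a foot and ear at both ends, 92 mm long in x. The point is the centre of its block, 16 mm up.
- good2_c (a point): The other good bracket, like the first.

How it is judged:
By the outcome, as a careful person would: the job done as asked, in the order asked, and still so for the second after the job is handed in, with the robot touching nothing.
It also fails if it takes over 72 s, if anything falls off the work surface, if the arm or the gripper's body presses on something with over 40 N, if the wrist force passes 120 N, or if a joint passes its speed limit or range.

ROBOT

A 7-joint arm with a two-finger parallel gripper is mounted at the origin on the work surface. World frame = base frame: x ahead of the robot, y to its left, z up, the work surface at z = 0. Lengths are in m, angles in rad, forces in N, time in s.
With the tool pointing down it reaches from about 0.425 to 0.825 m from the base axis. Payload 3.6 kg.
Tool frame: the origin (TCP) lies at the centre of the arm's flange, where the gripper is bolted on; the fingertips stand 186 mm ahead of it and the grasp point (between the pads) lies 167 mm ahead of it (bot.grasp_offset is the distance from the TCP to the grasp point, in m); x points along the fingers, y is the direction in which the jaws open and shut, and the axes are right-handed (so a half turn about x gives the same grasp; the last joint's range is limited). The gripper opens to 93 mm and grips with 3 to 60 N. Pads are 15 mm wide; open, the fingers measure 128 mm over their backs; the gripper's body (75 mm by 188 mm) begins 65 mm behind the grasp point.
Start: joints at [-1.331, 0.615, -0.013, 1.423, 0.008, 1.103, -0.04], TCP at [0.171, 0.627, 0.405] pointing down, gripper open.
Joint ranges: [-3.12, 3.12], [-0.3, 2.06], [-1.34, 1.32], [0.26, 2.42], [-1.36, 4.5], [0.01, 1.98], [-2.84, 2.84]. Speed limits (rad/s): [2.79, 2.79, 3.14, 3.14, 3.14, 3.14, 3.14].

INTERFACE

Orientations are given as a unit quaternion [x, y, z, w].
In Python, from workcell import bot gives the robot as it stands. The module is installed in compiled form; this text tells all that it offers. Calls block until the motion is done:
- bot.move_pose(position, orientation): joint-space move of the TCP to a pose.
- bot.move_linear(position, rotation=None, speed=0.15): straight line of the TCP; rotation=None keeps the orientation; speed is the mean speed in m/s.
- bot.set_joints(angles): joint-space move.
- bot.open() and bot.close(strength=None): open the fingers fully, or close them until they stop; strength is the grip in N (None keeps the last).
- bot.sleep(seconds).
- bot.solve_ik(position, orientation): joint angles nearest the present ones, or None.
- bot.get_obs(): the state.
- bot.snapshot(name): name is "scene" or "top"; returns (picture, depth): 420x560x3 uint8, red, green, blue; 420x560 float32, m along the optical axis (not along the pixel's ray), 0 where there is no reading.
- bot.get_calibration(name): a dict with "fx", "fy", "cx", "cy" (pixels), "origin" and "rotation" of the camera in the world. Camera axes: x right, y down, z forward; pixel columns grow to the right and rows downward; lengths in m; the calibration is good to about 2 mm. A picture is of the moment at which its call begins. get_calibration takes no time and is no camera call.
A pose or a line that the arm cannot do raises bot.PlanningError and nothing moves.
- bot.hand_in(): hands the job in, once; it reports no verdict.
Trained networks look in the newest picture that a camera, given by its name, has taken for a name from the list of things; names that differ only in an ending like _2 or _b are one class to them, and where a whole thing is asked for, a point or a joint stands for the part that bears it (a point fixed in the world has none). Each returns a list of dicts, best first, with "conf" (0 to 1); they miss things now and then, are a little off and sometimes report something else, mostly with a low value. They report only what shows in the picture. A call takes as long as a camera call.
- bot.search_frame(camera, query): "rect" ([left, top, width, height] in pixels, round what is visible of it).
- bot.pinpoint(camera, query): "at" ([column, row] in pixels: a listed point, or the origin of a listed thing).
The state is a dict: "time_s": time; "qpos": joint angles; "qd": joint speeds; "joint_torque": joint torques, N m; "position": TCP position; "ee_rot": TCP orientation; "force": force on the tool from outside, world axes, zero at the start; "wrist_torque": the same for the moment, N m; "gripper_width": finger opening in m.
Only numpy, scipy, OpenCV 4.12 (cv2) and the standard library are available. Lean on these libraries where they do the work, as an engineer would, in place of code of your own. Each camera call takes 0.05 s, during which the arm holds its last target.

## Working session

There is one attempt and no reset: what is moved stays moved. The work goes in short steps, each a Python script; the robot and the scene stay as the last script left them, time stands still between calls to the robot, and variables do not carry over. Pictures are saved under pics/ and viewed, and the job is handed in when it is done.

```bash
mkdir -p pics; cat > h.py <<'E'
import numpy as np, cv2
from scipy.spatial.transform import Rotation as R
from workcell import bot
def snap(cam,name):
    p,d=bot.snapshot(cam); cv2.imwrite(f'pics/{name}.png',cv2.cvtColor(p,cv2.COLOR_RGB2BGR)); return p,d
def ray(cam,uv):
    c=bot.get_calibration(cam); Rm=np.array(c['rotation'])
    if Rm.size==4: Rm=R.from_quat(Rm.ravel()).as_matrix()
    d=Rm@np.array([(uv[0]-c['cx'])/c['fx'],(uv[1]-c['cy'])/c['fy'],1.0]); return np.array(c['origin']),d
def at_z(cam,uv,z):
    o,d=ray(cam,uv); return o+d*(z-o[2])/d[2]
def at_depth(cam,uv,dep):
    o,d=ray(cam,uv); return o+d*dep
def cloud(cam,D):
    c=bot.get_calibration(cam); v,u=np.mgrid[:420,:560]
    P=np.stack([(u-c['cx'])/c['fx']*D,(v-c['cy'])/c['fy']*D,D],-1)
    return P@np.array(c['rotation']).T+np.array(c['origin'])
E
python3 - <<'E'
from h import *
np.set_printoptions(precision=4,suppress=True)
print(bot.get_obs()); 
for cam in ['top','scene']:
    print(bot.get_calibration(cam))
    p,D=snap(cam,cam+'0'); np.save(cam+'0.npy',D)
    for q in ['reject_c','good1_c','good2_c','lid_handle','lid_hinge','knee_bar','chest']:
        print(cam,q,[(np.round(x['at']),round(x['conf'],2)) for x in bot.pinpoint(cam,q)][:4])
print(bot.get_obs()['time_s'])
E
```

```text
{'time_s': 0.0, 'qpos': array([-1.3315,  0.6159, -0.0126,  1.4249,  0.0081,  1.1034, -0.0404]), 'qd': array([ 0.0008,  0.0015,  0.0002,  0.0009,  0.0005, -0.0014,  0.0011]), 'joint_torque': array([  0.0001, -45.8941,   0.2091, -16.5745,  -0.0611,   0.0204,
         0.0002]), 'position': array([0.1707, 0.6269, 0.4036]), 'ee_rot': array([ 0.0928,  0.701 , -0.0945,  0.7008]), 'force': array([0.2349, 0.2566, 1.2227]), 'wrist_torque': array([-0.025 ,  0.0291,  0.0519]), 'gripper_width': 0.09270510028262142}
{'fx': 414.4695035781256, 'fy': 414.4695035781256, 'cx': 284.7365123375841, 'cy': 215.48980235591543, 'origin': array([ 0.4694, -0.0813,  0.9908]), 'rotation': array([-0.7011,  0.7089, -0.0428,  0.0641])}
top reject_c [(array([387., 225.]), 0.92)]
top good1_c [(array([350., 270.]), 0.81)]
top good2_c [(array([404., 290.]), 0.77)]
top lid_handle [(array([172., 262.]), 0.7), (array([348., 268.]), 0.45)]
top lid_hinge [(array([188., 157.]), 0.92), (array([258., 176.]), 0.52)]
top knee_bar [(array([255., 175.]), 0.77)]
top chest [(array([196., 209.]), 0.77)]
{'fx': 535.7916176707392, 'fy': 535.7916176707392, 'cx': 281.1839680400829, 'cy': 204.40641947949553, 'origin': array([0.9783, 0.5828, 1.077 ]), 'rotation': array([ 0.2362,  0.9176, -0.3085, -0.0839])}
scene reject_c [(array([248., 159.]), 0.65)]
scene good1_c [(array([298., 173.]), 0.79)]
scene good2_c []
scene lid_handle [(array([386., 268.]), 0.92)]
scene lid_hinge [(array([281., 311.]), 0.7)]
scene knee_bar [(array([258., 251.]), 0.86)]
scene chest [(array([319., 313.]), 0.63)]
0.8
```

```bash
sed -i "s/P@np.array(c\['rotation'\]).T/P@R.from_quat(c['rotation']).as_matrix().T/" h.py
python3 - <<'E'
from h import *
np.set_printoptions(precision=4,suppress=True)
for n,q,uv,z in [('top','rej',(387,225),.016),('scene','rej',(248,159),.016),('top','g1',(350,270),.016),('scene','g1',(298,173),.016),('top','g2',(404,290),.016),
 ('top','handle',(172,262),.098),('scene','handle',(386,268),.098),('top','hinge',(188,157),.098),('scene','hinge',(281,311),.098),('top','knee',(255,175),.073),('scene','knee',(258,251),.073),('top','chest',(196,209),0),('scene','chest',(319,313),0)]:
    print(n,q,at_z(n,uv,z))
C=cloud('top',np.load('top0.npy'))
for uv in [(387,225),(350,270),(404,290),(196,209),(188,157),(255,175)]: print(uv,C[uv[1],uv[0]])
E
```

```text
top rej [ 0.5925 -0.293   0.016 ]
scene rej [ 0.5822 -0.2944  0.016 ]
top g1 [ 0.4883 -0.2029  0.016 ]
scene g1 [ 0.4901 -0.1883  0.016 ]
top g2 [ 0.4416 -0.3249  0.016 ]
top handle [0.5074 0.1898 0.098 ]
scene handle [0.4971 0.1885 0.098 ]
top hinge [0.7415 0.1612 0.098 ]
scene hinge [0.7394 0.1684 0.098 ]
top knee [0.7039 0.0129 0.073 ]
scene knee [0.7076 0.0069 0.073 ]
top chest [0.6397 0.1646 0.    ]
scene chest [0.6448 0.1712 0.    ]
(387, 225) [ 0.5905 -0.2895  0.032 ]
(350, 270) [ 0.488  -0.2009  0.0326]
(404, 290) [ 0.4421 -0.3206  0.0335]
(196, 209) [0.6217 0.1387 0.1046]
(188, 157) [0.7407 0.1605 0.1006]
(255, 175) [0.7025 0.0123 0.0785]
```

View pics/top0.png

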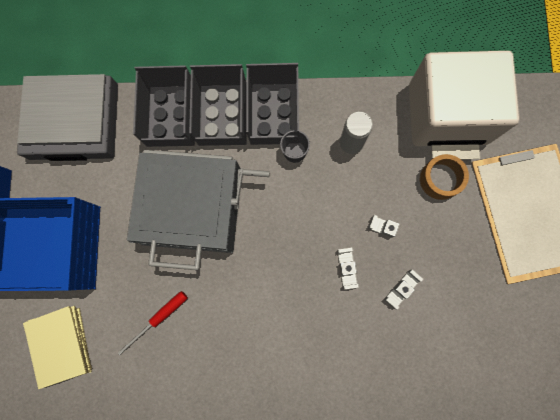

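View pics/scene0.png

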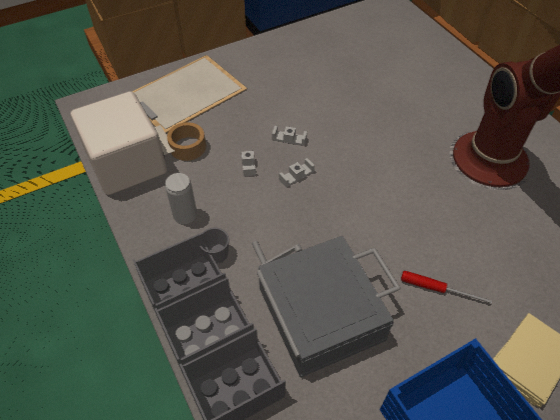

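```bash
python3 - <<'E'
from h import *
np.set_printoptions(precision=4,suppress=True)
C=cloud('top',np.load('top0.npy')); z=C[...,2]
m=(z>.094)&(z<.107); m[:145]=0;m[255:]=0;m[:,:125]=0;m[:,245:]=0
n,l,s,c=cv2.connectedComponentsWithStats(m.astype(np.uint8))
k=1+np.argmax(s[1:,4]); P=C[l==k]; print(s[k],'z',np.median(P[:,2]))
r=cv2.minAreaRect(P[:,:2].astype(np.float32)*1000);print(r,cv2.boxPoints(r))
# handle pts
for (nm,b) in [('handle',(145,250,210,276)),('knee',(228,160,275,208))]:
    sub=C[b[1]:b[3],b[0]:b[2]].reshape(-1,3); q=sub[(sub[:,2]>.05)]
    np.save(nm+'.npy',q); print(nm,len(q),q.min(0),q.max(0))
# brackets
img=cv2.imread('pics/top0.png')
for nm,b in [('rej',(362,208,408,246)),('g1',(332,240,364,298)),('g2',(378,262,430,316))]:
    sub=z[b[1]:b[3],b[0]:b[2]]; mm=(sub>.005).astype(np.uint8)
    q=C[b[1]:b[3],b[0]:b[2]][sub>.005]; blk=q[q[:,2]>.0295]
    r=cv2.minAreaRect(q[:,:2].astype(np.float32)*1000)
    print(nm,'all',r,'blk',blk.mean(0),len(blk),cv2.minAreaRect(blk[:,:2].astype(np.float32)*1000))
cv2.imwrite('pics/crop_br.png',cv2.resize(img[200:320,325:435],None,fx=5,fy=5,interpolation=cv2.INTER_CUBIC))
cv2.imwrite('pics/crop_ch.png',cv2.resize(img[140:280,120:280],None,fx=4,fy=4,interpolation=cv2.INTER_CUBIC))
E
```

```text
[ 127  150  113  105 9220] z 0.10274172689580485
((635.2949829101562, 167.00169372558594), (235.03260803222656, 233.85806274414062), 84.24351501464844) [[507.1687  61.8061]
 [739.8474  38.35  ]
 [763.4213 272.1973]
 [530.7426 295.6534]]
handle 372 [ 0.4694 -0.0813  0.0965] [0.5335 0.2404 0.9908]
knee 753 [ 0.4694 -0.0813  0.0501] [0.7326 0.0706 0.9908]
rej all ((559.7826538085938, -199.99781799316406), (92.0157699584961, 283.8433837890625), 19.309648513793945) blk [ 0.5794 -0.2886  0.0716] 173 ((544.3992309570312, -193.2718963623047), (49.920772552490234, 264.8811950683594), 23.12328338623047)
g1 all ((475.7232666015625, -171.48934936523438), (94.76287078857422, 154.05789184570312), 35.58447265625) blk [ 0.4921 -0.1916  0.0705] 177 ((472.8617858886719, -155.35704040527344), (73.42742919921875, 128.8755645751953), 32.32225799560547)
g2 all ((462.0458984375, -234.46701049804688), (297.2224426269531, 114.79866027832031), 72.92687225341797) blk [ 0.4453 -0.3107  0.0785] 188 ((443.5881042480469, -219.58718872070312), (60.332176208496094, 274.8720397949219), 1.79551100730896)
```

View pics/crop_br.png

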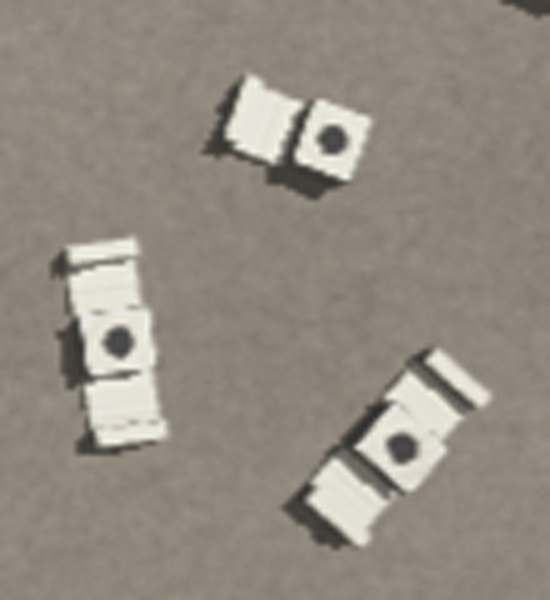

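View pics/crop_ch.png

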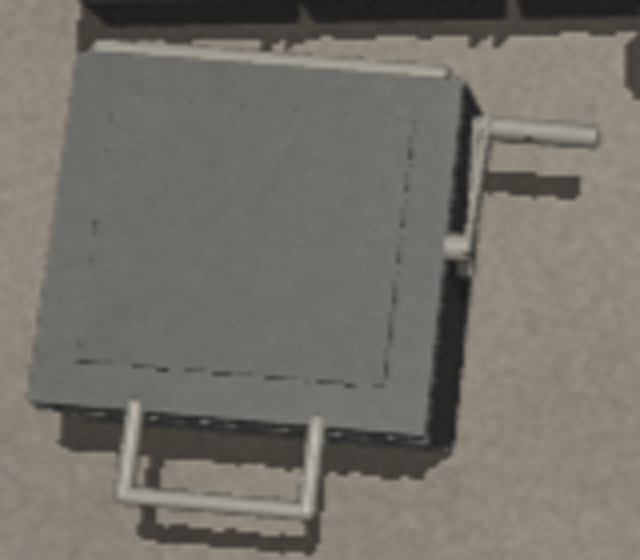

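```bash
python3 - <<'E'
from h import *
np.set_printoptions(precision=4,suppress=True)
f=lambda u,v,z:at_z('top',(u,v),z)
def yaw(d): return np.degrees(np.arctan2(d[1],d[0]))
a=f(150.5,263.5,.100);b=f(198,268.5,.100);print('handle',a,b,(a+b)/2,np.linalg.norm(a-b),'y-axis',yaw(a-b))
a=f(127.5,240.75,.101);b=f(227.5,250,.101);print('front edge',(a+b)/2,np.linalg.norm(a-b),yaw(a-b))
h1=f(143.25,151.25,.101);h2=f(232,158,.101);print('hinge',(h1+h2)/2,np.linalg.norm(h1-h2),yaw(h1-h2))
k1=f(242.5,171.75,.08);k2=f(269.25,174,.08);print('knee',k1,k2,yaw(k1-k2))
C=cloud('top',np.load('top0.npy')); z=C[...,2]
m=(z>.1005)&(z<.105); m[:145]=0;m[255:]=0;m[:,:125]=0;m[:,245:]=0
m=cv2.morphologyEx(m.astype(np.uint8),cv2.MORPH_OPEN,np.ones((9,9)))
r=cv2.minAreaRect(C[m>0][:,:2].astype(np.float32)*1000);print('lid',r)
c=lambda x,y:(325+x/5,200+y/5)
for nm,hole,e1,e2 in [('rej',(333,139),(318,98),(372,120)),('rej2',(333,139),(298,162),(348,182)),('g1',(119,342),(0,0),(1,1)),('g2',(402,448),(0,0),(1,1))]:
    H=f(*c(*hole),.032);p=f(*c(*e1),.032);q=f(*c(*e2),.032)
    print(nm,H,'right->left edge yaw',yaw(p-q),np.linalg.norm(p-q))
print('foot', yaw(f(*c(245,78),.026)-f(*c(303,98),.008)))
# depth-based
for nm,b in [('rej',(362,208,408,246)),('g1',(332,240,364,298)),('g2',(378,262,430,316))]:
    q=C[b[1]:b[3],b[0]:b[2]].reshape(-1,3); q=q[(q[:,2]>.004)&(q[:,2]<.05)]
    t=q[q[:,2]>.029]
    print(nm,cv2.minAreaRect(q[:,:2].astype(np.float32)*1000),cv2.minAreaRect(t[:,:2].astype(np.float32)*1000),np.median(t,0))
E
```

```text
handle [0.5046 0.2359 0.1   ] [0.4929 0.1324 0.1   ] [0.4987 0.1842 0.1   ] 0.10415522867003783 y-axis 83.5584430113191
front edge [0.543  0.1786 0.101 ] 0.22024484715764175 84.13911168868805
hinge [0.7462 0.1619 0.101 ] 0.20164581232678716 84.51299795442162
knee [0.7102 0.0406 0.08  ] [ 0.7039 -0.0201  0.08  ] 84.12497111924941
lid ((0.0, 0.0), (0.0, 0.0), 0.0)
rej [ 0.5838 -0.2998  0.032 ] right->left edge yaw 66.45552260417726 0.026540205023577408
rej2 [ 0.5838 -0.2998  0.032 ] right->left edge yaw 66.99558148699964 0.02440744228421235
g1 [ 0.4916 -0.1983  0.032 ] right->left edge yaw 43.344319627004985 0.0006659027118745905
g2 [ 0.4429 -0.3241  0.032 ] right->left edge yaw 43.344319627004985 0.0006659027118745905
foot 76.50615039712073
rej ((588.9935302734375, -288.8192138671875), (86.81410217285156, 103.3174819946289), 2.982710599899292) ((590.257568359375, -283.6455383300781), (58.721946716308594, 32.93568801879883), 68.03120422363281) [ 0.5852 -0.2976  0.0326]
g1 ((492.90087890625, -198.39813232421875), (72.30888366699219, 132.73658752441406), 88.51556396484375) ((492.9038391113281, -196.60704040527344), (89.2247085571289, 32.31606674194336), 3.780810594558716) [ 0.4926 -0.1962  0.0323]
g2 ((445.2700500488281, -327.5854797363281), (118.10906219482422, 121.7994613647461), 89.21174621582031) ((443.6802673339844, -321.45819091796875), (32.789249420166016, 86.05157470703125), 44.11545181274414) [ 0.4443 -0.3222  0.0323]
```

```bash
cat >> h.py <<'E'
YAW=np.radians(-5.6); H=np.array([.7435,.1635,.098])
cx=np.array([np.cos(YAW),np.sin(YAW),0]); cy=np.array([-np.sin(YAW),np.cos(YAW),0]); cz=np.array([0,0,1.])
def ch(x,y,z): # chest frame -> world
    return np.array([H[0],H[1],0])+cx*(x-.1)+cy*y+cz*z
def quat(x,y):
    x=x/np.linalg.norm(x); y=y-x*(x@y); y/=np.linalg.norm(y); return R.from_matrix(np.c_[x,y,np.cross(x,y)]).as_quat()
def tcp(g,x): return g-bot.grasp_offset*x/np.linalg.norm(x)
def pitch(a): # tool direction in chest x-z plane, a = angle below level
    a=np.radians(a); return cx*np.cos(a)-cz*np.sin(a)
def jawp(a):
    a=np.radians(a); return cx*np.sin(a)+cz*np.cos(a)
def handle(th): return H-cx*.245*np.cos(th)+cz*.245*np.sin(th)
def hp(th,a,s=1,back=0):
    x=pitch(a); return tcp(handle(th)-x*back,x),quat(x,s*jawp(a))
def st():
    o=bot.get_obs(); print('t',round(o['time_s'],2),'pos',np.round(o['position'],4),'F',np.round(o['force'],1),'w',round(o['gripper_width'],4)); return o
E
python3 - <<'E'
from h import *
np.set_printoptions(precision=3,suppress=True)
print('handle0',handle(0),'knee locked',ch(.02,-.155,.125))
for s in (1,-1):
  for a in (45,50,55):
    for th in (0,.4,.9,1.28):
      p,q=hp(th,a,s); print(s,a,th,p,bot.solve_ik(p,q))
    p,q=hp(0,a,s,.1); print('  back',bot.solve_ik(p,q))
C=cloud('top',np.load('top0.npy'))
for b in [(340,105,375,155),(275,125,310,165),(420,150,470,200)]:
    q=C[b[1]:b[3],b[0]:b[2]].reshape(-1,3);q=q[(q[:,2]>.02)&(q[:,2]<.5)];print(b,q.min(0),q.max(0))
b=np.array([-.39,.92,0])
for s in (1,-1):
  y=s*np.array([np.cos(np.radians(157.3)),np.sin(np.radians(157.3)),0])
  print('rej',bot.solve_ik(tcp(np.array([.5845,-.299,.022]),-cz),quat(-cz,y)))
  print('place',bot.solve_ik(tcp(ch(-.05,0,.046),-cz),quat(-cz,s*cy)))
  x=-cz*np.cos(.3)+cy*np.sin(.3); print('knee',bot.solve_ik(tcp(ch(-.02,-.17,.115),x),quat(x,s*cx)))
E
```

```text
handle0 [0.5   0.187 0.098] knee locked [0.649 0.017 0.125]
1 45 0 [0.382 0.199 0.216] None
1 45 0.4 [0.401 0.197 0.312] [ 0.098  0.705 -1.149  2.31   1.803  1.207 -2.336]
1 45 0.9 [0.474 0.19  0.408] [-1.151  0.44   0.875  2.088  0.631  0.073 -1.16 ]
1 45 1.28 [0.556 0.182 0.451] [-0.885  0.434  0.652  1.85   0.317  0.23  -0.757]
  back None
1 50 0 [0.393 0.198 0.226] [ 0.05   0.95  -1.151  2.37   1.909  1.361 -2.46 ]
1 50 0.4 [0.412 0.196 0.322] [ 0.138  0.673 -1.148  2.254  1.7    1.098 -2.214]
1 50 0.9 [0.485 0.189 0.418] [-1.022  0.393  0.712  2.022  0.378  0.21  -0.874]
1 50 1.28 [0.567 0.181 0.461] [-0.815  0.428  0.583  1.779  0.149  0.36  -0.571]
  back None
1 55 0 [0.404 0.197 0.235] [ 0.092  0.91  -1.151  2.318  1.826  1.234 -2.356]
1 55 0.4 [0.423 0.195 0.33 ] [-1.01   0.461  0.603  2.229  1.422  0.087 -2.021]
1 55 0.9 [0.496 0.188 0.427] [-0.923  0.378  0.61   1.954  0.209  0.335 -0.683]
1 55 1.28 [0.578 0.18  0.47 ] [-0.77   0.438  0.557  1.705  0.022  0.49  -0.436]
  back [ 0.055  0.606 -1.148  2.356  1.583  1.045 -2.313]
-1 45 0 [0.382 0.199 0.216] None
-1 45 0.4 [0.4
[... 794 characters left out ...]
   0.828  0.481  1.882]
-1 55 1.28 [0.578 0.18  0.47 ] [-0.289  0.401 -0.158  1.691  0.646  0.601  2.17 ]
  back [-0.833  0.372  0.149  2.38   1.709  0.375  0.705]
(340, 105, 375, 155) [ 0.769 -0.246  0.021] [ 0.827 -0.188  0.136]
(275, 125, 310, 165) [ 0.746 -0.112  0.02 ] [ 0.842 -0.031  0.096]
(420, 150, 470, 200) [ 0.654 -0.49   0.02 ] [ 0.77  -0.377  0.053]
rej [ 0.683  0.911 -0.439  1.577  0.505  0.768  2.771]
place [-0.316  0.795 -0.017  1.69   0.02   0.657  1.129]
knee [-0.011  0.705  0.183  1.709 -0.58   0.835  0.448]
rej [ 0.228  0.904  0.379  1.594 -0.45   0.732  0.419]
place [-0.688  0.889  0.637  1.703 -0.705  0.794 -1.382]
knee [ 0.532  0.815 -0.751  1.691  0.32   0.777  2.789]
```

```bash
python3 - <<'E'
from h import *
np.set_printoptions(precision=3,suppress=True)
for s in (1,-1):
  p,q=hp(0,60,s,.007); print(s,'up',bot.solve_ik(p+cz*.11,q))
# move to approach with s=-1
p,q=hp(0,60,-1,.007)
bot.move_pose(p+cz*.11,q); o=st(); print(o['qpos'])
print('grasp',p,bot.solve_ik(p,q))
snap('scene','s1');snap('top','t1')
E
```

```text
1 up [-1.058  0.395  0.649  2.189  0.264  0.197 -0.846]
-1 up [-0.578  0.338 -0.005  2.176  1.02   0.38   1.544]
t 2.77 pos [0.413 0.197 0.359] F [-0.  -0.3 -0.6] w 0.0933
[-0.579  0.338 -0.006  2.175  1.02   0.38   1.544]
grasp [0.413 0.196 0.249] [-0.764  0.58   0.264  2.293  2.226  0.218  0.271]
```

View pics/s1.png

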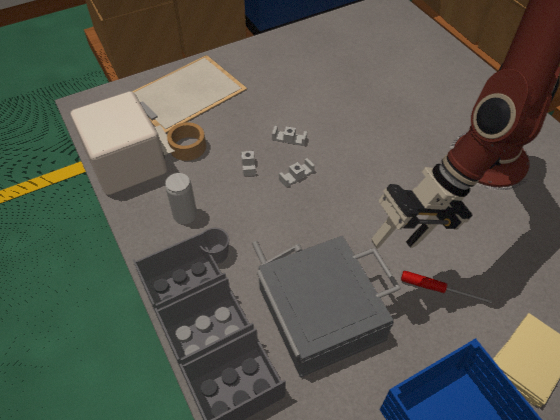

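```bash
python3 - <<'E'
from h import *
p,q=hp(0,60,-1,.007)
bot.move_linear(p+cz*.05,q,speed=.1); st()
bot.move_linear(p,q,speed=.06); o=st(); print(o['qpos'])
snap('scene','s2');snap('top','t2')
E
python3 -c "
import cv2
a=cv2.imread('pics/s2.png')[180:340,240:500];b=cv2.imread('pics/t2.png')[140:300,100:300]
cv2.imwrite('pics/c2.png',cv2.hconcat([cv2.resize(a,(430,264*1)),cv2.resize(b,(330,264))]))"
```

```text
t 3.62 pos [0.413  0.1963 0.299 ] F [-0.2 -0.  -0.1] w 0.0933
t 4.61 pos [0.4131 0.1959 0.2494] F [-0.2 -0.1  0.7] w 0.0932
[-0.6133611   0.56473164  0.04628981  2.28763638  1.98179251  0.32177146
  0.52599761]
```

View pics/c2.png

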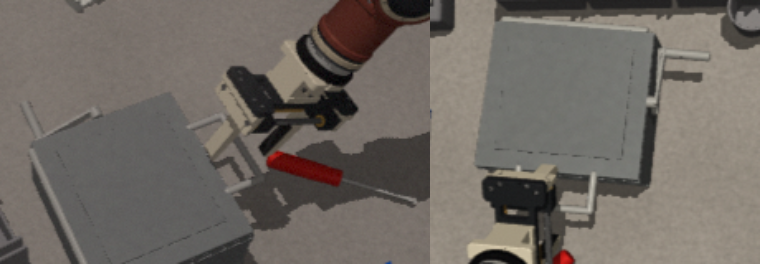

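```bash
python3 - <<'E'
from h import *
bot.close(25); st()
for th in (.1,.25): 
    p,q=hp(th,60,-1,.007); bot.move_linear(p,q,speed=.08); o=st()
snap('scene','s3');
print(o['qpos'])
E
```

```text
t 5.97 pos [0.4133 0.1959 0.2491] F [ 0.7 -1.1  0. ] w 0.0092
t 6.43 pos [0.4143 0.1958 0.2733] F [ 3.3 -0.6 -3.8] w 0.009
t 7.13 pos [0.4203 0.1952 0.309 ] F [ 2.4  0.2 -2.2] w 0.0091
[-0.80682296  0.45743366  0.32900075  2.2264595   1.26034157  0.16684801
  1.28199213]
```

View pics/s3.png

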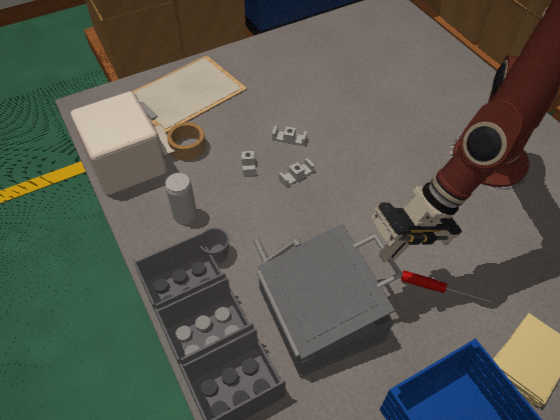

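```bash
python3 - <<'E'
from h import *
for th in (.4,.55,.7,.85,1.0,1.1,1.2,1.28): 
    p,q=hp(th,60,-1,.007); bot.move_linear(p,q,speed=.1); o=st()
print(o['qpos'])
snap('scene','s4'); snap('top','t4')
E
```

```text
t 7.7 pos [0.431  0.194  0.3434] F [-4.3  1.1 -1.5] w 0.0091
t 8.22 pos [0.4469 0.1927 0.376 ] F [-9.5  1.5  2. ] w 0.009
t 8.73 pos [0.4687 0.1906 0.4065] F [-9.6  0.4  5.1] w 0.0091
t 9.25 pos [0.4953 0.188  0.4333] F [-7.2 -0.6  4.7] w 0.0088
t 9.77 pos [0.5249 0.1849 0.4554] F [-4.8  0.   5.3] w 0.0091
t 10.16 pos [0.5461 0.1827 0.4673] F [-4.  -1.1  5.2] w 0.0092
t 10.55 pos [0.5684 0.1804 0.4771] F [-2.5 -1.6  3.9] w 0.009
t 10.9 pos [0.5871 0.1785 0.4834] F [ 0.3 -1.   2.1] w 0.0093
[-0.24232149  0.41415004 -0.20630914  1.61223076  0.51505729  0.71712116
  2.30808978]
```

View pics/s4.png

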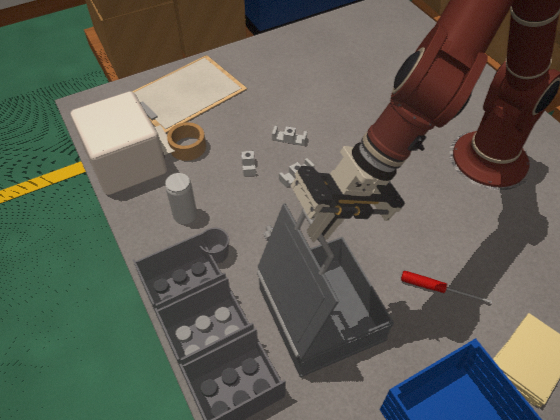

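```bash
cat >> h.py <<'E'
def lidang(D,box=(262,215,325,330)):
    C=cloud('scene',D); d=C-H; X=d@cx;Y=d@cy;Z=d@cz
    m=(Z>.03)&(Z<.185)&(np.abs(Y)<.09)&(X>-.22)&(X<.03)
    r=np.arctan2(Z[m],-X[m]); return np.percentile(r,[5,25,50,75,95]),m.sum()
E
python3 - <<'E'
from h import *
bot.sleep(.3); p,D=snap('scene','s5'); print(lidang(D))
bot.open(); st(); bot.sleep(.3)
x=pitch(60); o=bot.get_obs()
p,q=hp(1.28,60,-1,.12); bot.move_linear(p,q,speed=.15); st()
p,D=snap('scene','s6'); print(lidang(D)); snap('top','t6')
print([(k['at'],k['conf']) for k in bot.pinpoint('top','knee_bar')],[(k['at'],k['conf']) for k in bot.pinpoint('scene','knee_bar')])
E
```

```text
(array([1.28418243, 1.29514936, 1.30366248, 1.31895759, 1.36096775]), np.int64(4083))
t 12.72 pos [0.5869 0.1789 0.4836] F [0.4 0.7 0.4] w 0.0934
t 13.92 pos [0.5308 0.1841 0.5805] F [ 0.3 -0.6 -0.3] w 0.0931
(array([1.26443949, 1.27533465, 1.28406099, 1.30006583, 1.34140014]), np.int64(4243))
[([252.4, 191.8], 0.84)] []
```

View pics/s6.png

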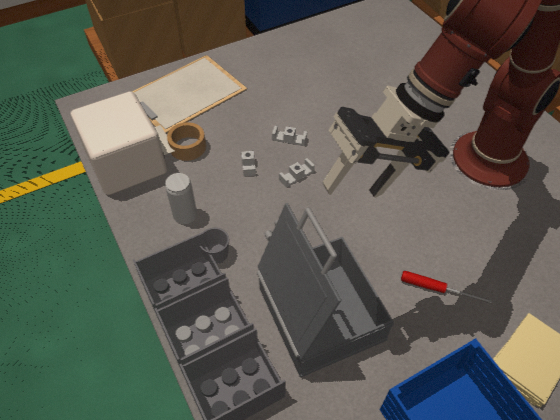

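View pics/t6.png

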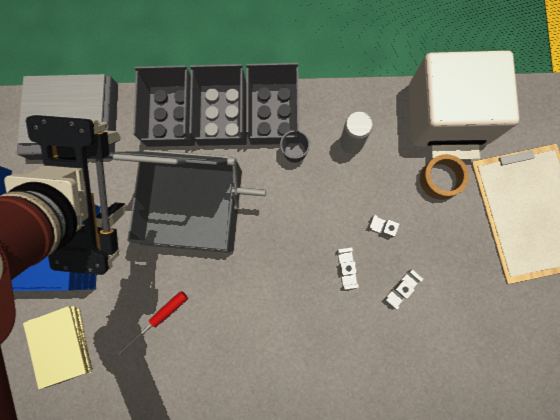

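```bash
python3 - <<'E'
from h import *
a=np.radians(-22.7); y=np.array([np.cos(a),np.sin(a),0]); q=quat(-cz,y)
g=np.array([.5845,-.299,.024])
bot.move_pose([.50,.0,.50],q); st()
bot.move_pose(tcp(g,-cz)+cz*.1,q); o=st(); print(o['qpos'])
snap('top','t7')
bot.move_linear(tcp(g,-cz)+cz*.02,q,speed=.12)
bot.move_linear(tcp(g,-cz),q,speed=.04); st()
snap('top','t8'); snap('scene','s8')
E
python3 -c "
import cv2
b=cv2.imread('pics/t8.png')[150:330,300:500];a=cv2.imread('pics/s8.png')[90:220,200:345]
cv2.imwrite('pics/c8.png',cv2.hconcat([cv2.resize(a,(400,360)),cv2.resize(b,(400,360))]))"
```

```text
t 16.1 pos [5.001e-01 2.000e-04 4.999e-01] F [-1.   0.2 -0.1] w 0.0931
t 17.5 pos [ 0.5855 -0.2977  0.292 ] F [-0.2  0.5  0.2] w 0.0931
[ 0.01268892  0.87592731  0.81810116  1.54229746 -0.71004195  1.03917278
  0.62883598]
t 19.02 pos [ 0.5845 -0.2991  0.1912] F [-0.7 -0.5 -0.5] w 0.0928
```

View pics/c8.png

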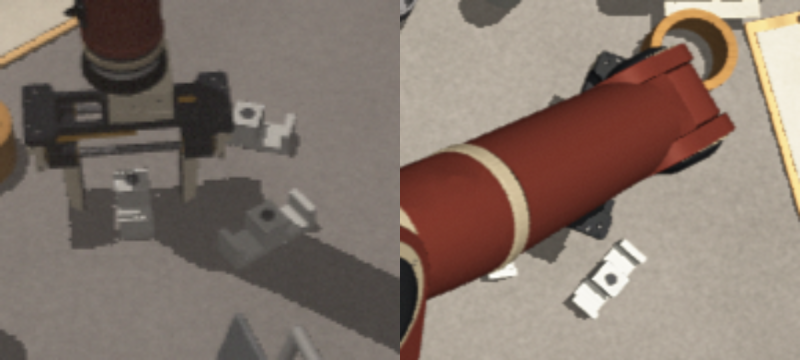

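```bash
python3 - <<'E'
from h import *
bot.close(30); st()
o=bot.get_obs(); p=o['position'].copy(); 
bot.move_linear(p+cz*.12,speed=.12); st()
q=quat(-cz,-cy)
bot.move_pose([.52,-.10,.42],q); st()
P=tcp(ch(-.055,0.0,.046),-cz); print(P)
bot.move_pose(P+cz*.15,q); o=st(); print(o['qpos'])
snap('scene','s9')
E
```

```text
t 20.09 pos [ 0.5845 -0.299   0.1913] F [-0.2 -0.9  0.3] w 0.032
t 21.24 pos [ 0.5843 -0.2987  0.3103] F [-0.8  0.2 -1.6] w 0.032
t 22.57 pos [ 0.5201 -0.1003  0.4197] F [-0.5 -0.1 -1.2] w 0.0317
[0.58923975 0.17862535 0.2133    ]
t 23.69 pos [0.5894 0.176  0.3641] F [-0.9 -0.4 -2. ] w 0.0318
[-0.88902512  0.83263536  1.08963906  1.60275139 -0.77957249  1.19670862
 -1.30512085]
```

View pics/s9.png

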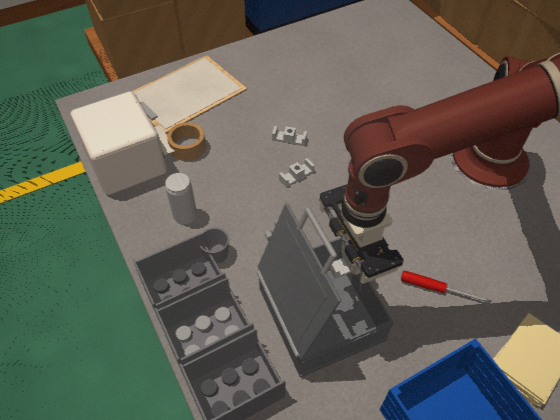

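```bash
python3 - <<'E'
from h import *
q=quat(-cz,-cy); P=tcp(ch(-.055,0.0,.046),-cz)
bot.move_linear(P+cz*.05,q,speed=.1); st()
bot.move_linear(P,q,speed=.06); st()
snap('scene','s10')
bot.open(); st()
bot.move_linear(P+cz*.18,q,speed=.12); st()
bot.move_pose([.50,-.03,.45],q); st()
p,D=snap('scene','s11'); print(lidang(D)); p,D=snap('top','t11'); np.save('top11.npy',D)
for c in('top','scene'): print(bot.pinpoint(c,'reject_c')[:2],bot.pinpoint(c,'knee_bar')[:2])
E
```

```text
t 24.89 pos [0.5896 0.1785 0.2641] F [ 0.6  0.7 -1.4] w 0.032
t 25.88 pos [0.5895 0.1785 0.2137] F [-0.1 -0.4 -1.7] w 0.0316
t 27.01 pos [0.5893 0.1786 0.2133] F [ 0.  -0.2 -0.6] w 0.0931
t 28.66 pos [0.5891 0.1788 0.3925] F [-1.5  0.5  0.5] w 0.0932
t 29.59 pos [ 0.5009 -0.0282  0.4494] F [-0.1  0.4  0.8] w 0.0925
(array([1.26456835, 1.27552384, 1.28423334, 1.29915725, 1.34103716]), np.int64(4247))
[{'at': [184.6, 227.7], 'conf': 0.66}] [{'at': [252.4, 191.6], 'conf': 0.79}, {'at': [185.3, 157.2], 'conf': 0.53}]
[{'at': [346.1, 302.0], 'conf': 0.52}, {'at': [279.8, 309.7], 'conf': 0.2}] []
```

View pics/s11.png

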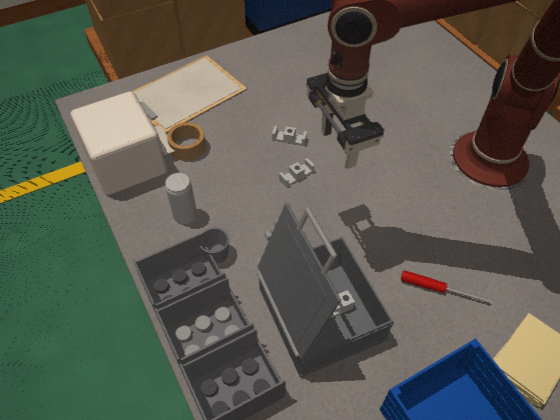

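View pics/t11.png

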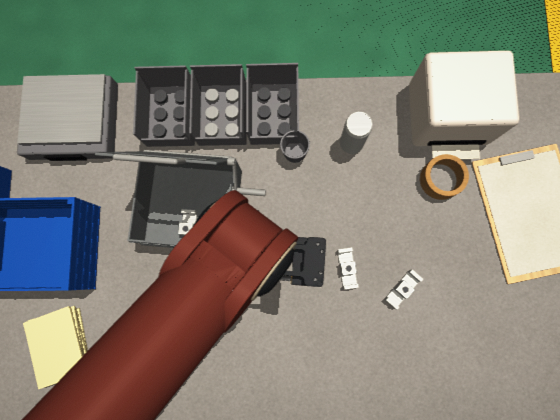

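```bash
python3 - <<'E'
from h import *
np.set_printoptions(precision=3,suppress=True)
C=cloud('top',np.load('top11.npy'))[182:200,228:275].reshape(-1,3); C=C[(C[:,2]>.1)&(C[:,2]<.2)]
d=C-H; X=d@cx+.1;Y=d@cy;Z=C[:,2]
for lo in range(-200,-105,12):
    m=(Y>lo/1000)&(Y<=(lo+12)/1000)
    if m.sum(): print(lo,m.sum(),'x',np.percentile(X[m],[5,50,95]),'z',np.percentile(Z[m],[5,50,95]))
a=at_z('top',(252.4,191.7),.13)-H; print(a@cx+.1,a@cy)
img=cv2.imread('pics/t11.png'); cv2.imwrite('pics/c11.png',cv2.resize(img[150:240,170:290],None,fx=6,fy=6))
E
```

```text
-188 30 x [0.02  0.025 0.032] z [0.125 0.13  0.133]
-176 42 x [0.019 0.025 0.032] z [0.125 0.13  0.133]
-164 32 x [0.02  0.025 0.031] z [0.128 0.131 0.133]
-152 40 x [0.019 0.025 0.032] z [0.126 0.13  0.133]
-140 32 x [0.02  0.026 0.03 ] z [0.127 0.131 0.132]
-128 35 x [0.026 0.031 0.038] z [0.127 0.138 0.151]
-116 3 x [0.026 0.029 0.031] z [0.13  0.132 0.133]
0.02466603989793366 -0.15909458110298513
```

View pics/c11.png

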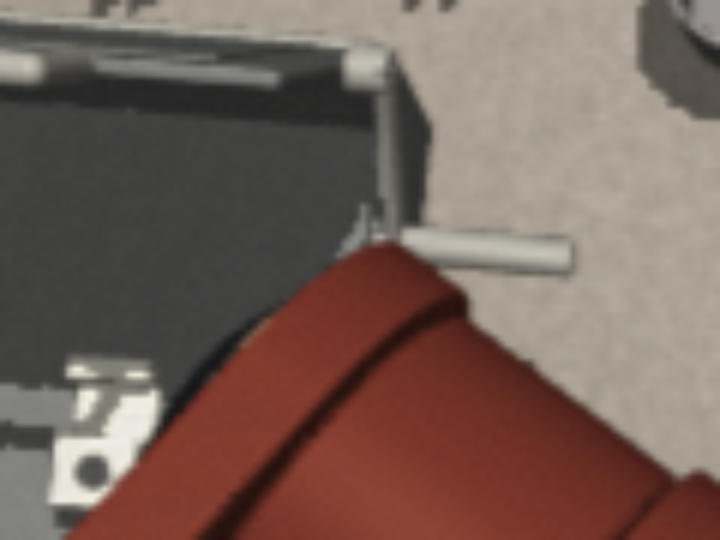

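```bash
cat >> h.py <<'E'
def kp(x,z,y=-.168,s=1,r=.25):
    d=-cz*np.cos(r)+cy*np.sin(r); return tcp(ch(x,y,z),d),quat(d,s*cx)
E
python3 - <<'E'
from h import *
bot.close(20)
p,q=kp(-.05,.112); print(p,bot.solve_ik(p,q))
bot.move_pose([.50,-.12,.45],q); st()
bot.move_pose(p+cz*.10,q); st()
bot.move_linear(p,q,speed=.12); o=st(); print(o['qpos'])
snap('scene','s12'); snap('top','t12')
E
```

```text
[ 0.57378294 -0.03025391  0.27409905] [-0.17992084  0.69368487  0.40566281  1.80204062 -0.70971412  0.83643025
  0.56798007]
t 32.73 pos [ 0.5001 -0.1198  0.4498] F [ 0.7 -0.2 -0.4] w 0.0006
t 33.35 pos [ 0.5735 -0.0314  0.3744] F [-0.2 -0.8  1.2] w 0.0006
t 34.33 pos [ 0.5741 -0.0306  0.2749] F [-0.3  0.1  0.5] w 0.0002
[-0.21970423  0.70504631  0.47383036  1.80242644 -0.75760367  0.8639851
  0.61138517]
```

View pics/s12.png

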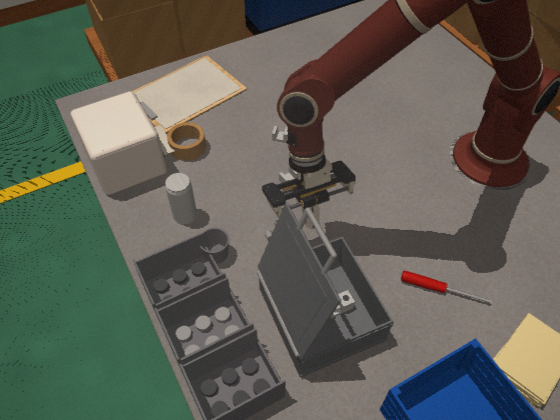

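```bash
python3 - <<'E'
from h import *
for x,z in [(-.02,.112),(-.005,.112),(.005,.112),(.012,.111),(.02,.110),(.027,.108),(.034,.105)]:
    p,q=kp(x,z); bot.move_linear(p,q,speed=.06); print(x,end=' '); st()
p,D=snap('scene','s13'); print(lidang(D)); snap('top','t13')
E
```

```text
-0.02 t 35.08 pos [ 0.6035 -0.0332  0.2739] F [-0.5 -1.1  0.8] w 0.0007
-0.005 t 35.48 pos [ 0.6185 -0.0347  0.274 ] F [-0.3  0.5  0.7] w 0.0005
0.005 t 35.8 pos [ 0.628  -0.0356  0.2739] F [-1.  -0.2  1.2] w 0.0004
0.012 t 36.07 pos [ 0.6347 -0.0362  0.2723] F [-3.  -0.1 -2.3] w 0.0006
0.02 t 36.35 pos [ 0.6432 -0.0369  0.2718] F [-3.4  0.1 -1.6] w 0.0005
0.027 t 36.62 pos [ 0.6504 -0.0377  0.27  ] F [-2.7  1.1 -0.7] w 0.0006
0.034 t 36.9 pos [ 0.6573 -0.0384  0.2669] F [-2.4  0.2 -1.9] w 0.0005
(array([1.20139579, 1.21219955, 1.22166869, 1.23727721, 1.27856827]), np.int64(4819))
```

View pics/s13.png

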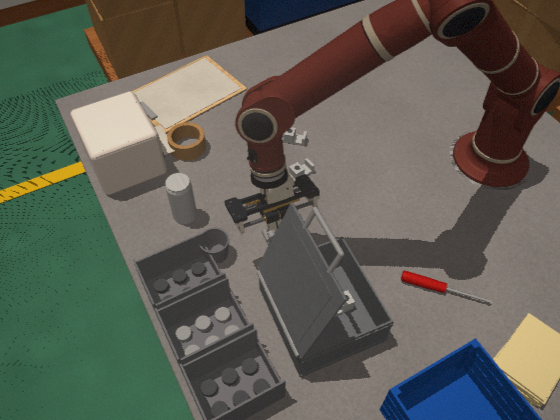

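Contact forces are 3–4 N and the lid has already dropped to about 1.20, so the knee is past straight. I'll push a little more.

```bash
python3 - <<'E'
from h import *
for x,z in [(.040,.101),(.046,.097)]:
    p,q=kp(x,z); bot.move_linear(p,q,speed=.06); print(x,end=' '); st()
p,D=snap('scene','s14'); print(lidang(D))
p,q=kp(.02,.105); bot.move_linear(p,q,speed=.1); st()
p,D=snap('scene','s15'); print(lidang(D))
E
```

```text
0.04 t 37.27 pos [ 0.6639 -0.0392  0.2636] F [-1.8  0.1 -1.6] w 0.0004
0.046 t 37.53 pos [ 0.6696 -0.0397  0.2592] F [-2.   0.3 -0.3] w 0.0003
(array([0.80384758, 0.81616384, 0.82729156, 0.84330411, 0.88376747]), np.int64(7098))
t 38.01 pos [ 0.6444 -0.0371  0.2682] F [ 1.2  0.7 -0.4] w 0.0007
(array([0.38350261, 0.39655799, 0.40733141, 0.42071016, 0.44837117]), np.int64(5728))
```

View pics/s15.png

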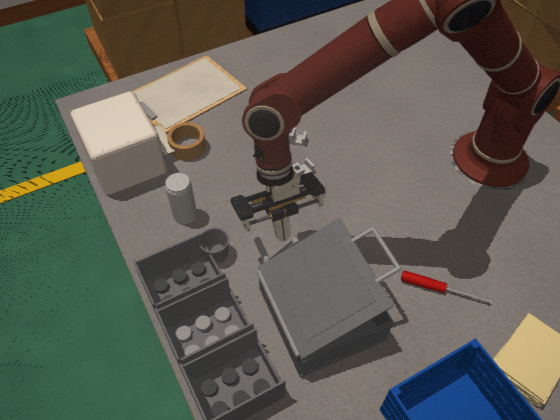

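Lid is closing by itself; now retract and verify.

```bash
python3 - <<'E'
from h import *
np.set_printoptions(precision=4,suppress=True)
p,q=kp(-.04,.13); bot.move_linear(p,q,speed=.12)
o=st(); bot.move_linear(o['position']+np.array([-.05,-.02,.2]),speed=.2)
q=bot.get_obs()['qpos'].copy(); q[0]+=1.1
bot.set_joints(q); bot.sleep(1.5); st()
p,D=snap('scene','s16'); p,T=snap('top','t16')
D0=np.load('top0.npy'); C0=cloud('top',D0);C=cloud('top',T)
for b in [(332,240,364,298),(378,262,430,316),(140,160,225,235),(150,262,200,270),(242,168,270,178)]:
    a=C0[b[1]:b[3],b[0]:b[2],2];c=C[b[1]:b[3],b[0]:b[2],2]; print(b,np.nanmax(np.abs(a-c)),np.median(c-a))
for n in ('good1_c','good2_c','reject_c','knee_bar','lid_handle'): print(n,bot.pinpoint('top',n)[:2])
E
```

```text
t 38.75 pos [ 0.5844 -0.0312  0.2921] F [-0.2 -0.4 -0.7] w 0.0006
t 43.46 pos [ 0.1971 -0.4992  0.4909] F [-0.1 -0.9  0.6] w 0.0001
(332, 240, 364, 298) 0.993181810950239 8.721392768373804e-05
(378, 262, 430, 316) 0.9933189803304828 7.587199588598992e-07
(140, 160, 225, 235) 0.8914050611683869 1.021428302672156e-05
(150, 262, 200, 270) 0.9899280601085619 -0.0001266934910668649
(242, 168, 270, 178) 0.9906774084732111 -0.00020205279189516867
good1_c [{'at': [346.0, 269.4], 'conf': 0.65}]
good2_c [{'at': [403.0, 292.3], 'conf': 0.59}]
reject_c []
knee_bar [{'at': [256.6, 174.2], 'conf': 0.73}]
lid_handle [{'at': [171.8, 262.9], 'conf': 0.96}]
```

View pics/t16.png

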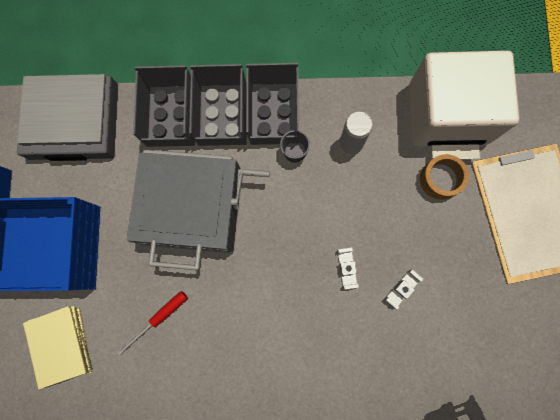

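View pics/s16.png

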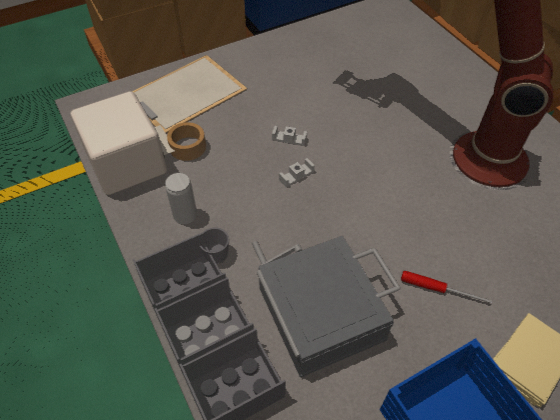

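The chest is shut with the lid at its initial height, the stay is folded, and both good brackets are unmoved. The arm is clear of everything.

```bash
python3 -c "
from h import *
bot.hand_in(); st()"
```

```text
the job is handed in; nothing more can be done
the job is handed in; nothing more can be done
```

The job is done and handed in at about 44 s on the robot's clock, against the 72 s limit.

**What I did:** I raised the lid by its handle to 1.28 rad and let go, and the stay locked and held it at about 1.26. I put the one-eared bracket in the chest near the front. Then I pushed the knee bar away from the robot with about 3–4 N. The lid sank shut by itself and the stay folded.

**Last checks:**
- **Chest:** In the final pictures, the lid, handle and knee bar are at their starting heights to within 0.3 mm.
- **Good brackets:** Both are where they started; median height change in the depth images was 0.1 mm or less.
- **Broken bracket:** It was seen lying in the chest before the lid closed, and it no longer shows on the bench.
- **Forces:** Wrist force readings at the stops between moves stayed below about 12 N.
- **Robot:** The arm is clear of everything.

**Checks that failed or disagreed:**
- My worst-pixel height comparison was useless: pixels without a depth reading showed differences of up to 1 m, so I relied on the medians.
- My lid-angle measurement read about 0.02 rad high, so I used it only for changes.
- I did not measure the small rise of the lid as the knee went through straight. The first picture after the push already showed the lid sinking.

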